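Nest the filled containers for the capping run

TASK

The four filled containers on the perfume bench are to go to the capping line: stand each one in the white nest whose well has its shape and size - round tub in the large round nest, slim vial in the small round nest, square bottle in the square nest, flat bottle in the oblong nest - upright and fully down on the floor of the well. Set them down gently rather than dropping them, and leave the small glass beaker and the tall aluminium bottle standing where they are.

Things in the scene. Friction and masses are not known exactly. Their poses are not given: they have to be found in the camera images.
- tub: Round white plastic tub with a flat lid, the widest container: 62 mm diameter, 66 mm high, straight sides. All containers stand upright on the bench (z = 0) at the start and weigh 0.05 to 0.3 kg; grip it across its diameter about 45 mm above its underside. Origin: centre of its underside, z up.
- vial: Slim round brown glass vial with paper label and black cap: body 34 mm diameter, straight up to 57 mm, cap 22 mm diameter, 78 mm high overall. Stands upright on the bench. Origin: centre of its underside, z up.
- square_bottle: Square brown glass bottle with paper label and black round cap: body 44 x 44 mm and 56 mm high, 76 mm high with the cap (28 mm diameter). Stands upright on the bench. Origin: centre of its underside, z up. x and y are square to its sides.
- flat_bottle: Flat brown glass bottle with paper label and black round cap: body 60 mm long (its x axis) by 30 mm thick (its y axis) and 58 mm high, 78 mm high with the cap (22 mm diameter). Stands upright on the bench. Origin: centre of its underside, z up.
- large_round_nest: Holder with the large round well, 78 mm inner and 94 mm outer diameter, for the tub. Fixed to the bench, white plastic; it is 18 mm high overall, its well floor (grey) is 5 mm above the bench and its wall is 8 mm thick. Origin: centre of its underside (at bench height), z up.
- small_round_nest: Holder with the small round well, 50 mm inner and 66 mm outer diameter, for the vial. Fixed to the bench, white plastic; it is 18 mm high overall, its well floor (grey) is 5 mm above the bench and its wall is 8 mm thick. Origin: centre of its underside (at bench height), z up.
- square_nest: Square holder with a square well of 60 x 60 mm (76 x 76 mm outside), for the square bottle. Fixed to the bench, white plastic; it is 18 mm high overall, its well floor (grey) is 5 mm above the bench and its wall is 8 mm thick. Origin: centre of its underside (at bench height), z up. x and y are square to its sides.
- oblong_nest: Oblong holder with a well 76 mm long (its x axis) by 46 mm (its y axis), 92 x 62 mm outside, for the flat bottle; either way round will do. Fixed to the bench, white plastic; it is 18 mm high overall, its well floor (grey) is 5 mm above the bench and its wall is 8 mm thick. Origin: centre of its underside (at bench height), z up.
- beaker: Bystander: small open clear glass beaker, 44 mm rim diameter, 55 mm high, loose, standing in the middle among the containers and nests. Origin: centre of its underside, z up. Leave it alone.
- tall_bottle: Bystander: tall round aluminium bottle with white cap, 70 mm diameter, 170 mm high, loose, standing to the left (+y) of the containers and nests. Origin: centre of its underside, z up. Leave it alone. (Low loose closures, under 15 mm high, also lie among the things, and two jars up to 75 mm high stand to the right.)
Not all that is in view belongs to the job. What is shaped like the vial but green, pink or yellow is not meant.

How it is judged:
At the end, for the whole second after the job is handed in: Each of the four containers stands in its own nest: within 14 mm of the nest's centre, its underside less than 9 mm above the nest's underside (the well floor is at 5 mm), tilted less than 0.1 rad, released and at rest (horizontal distance between tub and large_round_nest below 0.014 m and z of tub in the frame of large_round_nest below 0.009 m and angle between each of tub, vial, square_bottle, flat_bottle's own z axis and vertical below 0.1 rad and linear speed of each of tub, vial, square_bottle, flat_bottle below 0.02 m/s and angular speed of each of tub, vial, square_bottle, flat_bottle below 0.2 rad/s and horizontal distance between vial and small_round_nest below 0.014 m and z of vial in the frame of small_round_nest below 0.009 m and horizontal distance between square_bottle and square_nest below 0.014 m and z of square_bottle in the frame of square_nest below 0.009 m and horizontal distance between flat_bottle and oblong_nest below 0.014 m and z of flat_bottle in the frame of oblong_nest below 0.009 m); the robot touches nothing.
It fails at once if the glass beaker is tipped over or shoved more than 30 mm (distance of beaker from where it was at the start of the episode above 0.03 m or angle between beaker's own z axis and vertical above 0.4 rad).
It fails at once if the tall aluminium bottle is tipped over or shoved more than 30 mm (distance of tall_bottle from where it was at the start of the episode above 0.03 m or angle between tall_bottle's own z axis and vertical above 0.4 rad).
It fails at once if a container is let fall: moving faster than 0.4 m/s while not held by the fingers (a drop of about 8 mm or more) ((linear speed of tub above 0.4 m/s and contact force between tub and the fingers below 0.05 N) or (linear speed of vial above 0.4 m/s and contact force between vial and the fingers below 0.05 N) or (linear speed of square_bottle above 0.4 m/s and contact force between square_bottle and the fingers below 0.05 N) or (linear speed of flat_bottle above 0.4 m/s and contact force between flat_bottle and the fingers below 0.05 N)).
It also fails if it takes over 104 s, if anything falls off the work surface, if the arm or the gripper's body presses on something with over 40 N, if the wrist force passes 120 N, or if a joint passes its speed limit or range.

ROBOT

A 7-joint arm with a two-finger parallel gripper is mounted at the origin on the work surface. World frame = base frame: x ahead of the robot, y to its left, z up, the work surface at z = 0. Lengths are in m, angles in rad, forces in N, time in s.
With the tool pointing down it reaches from about 0.425 to 0.875 m from the base axis. Payload 4.7 kg.
Tool frame: the origin (TCP) lies midway between the tips of the shut fingers; the grasp point (between the pads) lies 19 mm behind it (bot.grip_depth is the distance from the TCP to the grasp point, in m); x points along the fingers, y is the direction in which the jaws open and shut, and the axes are right-handed (so a half turn about x gives the same grasp; the last joint's range is limited). The gripper opens to 87 mm and grips with 3 to 60 N. Pads are 19 mm wide; open, the fingers measure 117 mm over their backs; the gripper's body (75 mm by 190 mm) begins 51 mm behind the grasp point.
Start: joints at [1.202, 0.321, -0.07, 1.45, 0.023, 1.371, -0.057], TCP at [0.243, -0.603, 0.2] pointing down, gripper open.
Joint ranges: [-2.86, 2.86], [-0.3, 2.09], [-1.38, 1.24], [0.06, 2.45], [-1.56, 4.7], [0.09, 2.05], [-2.69, 2.69]. Speed limits (rad/s): [2.57, 2.57, 3.14, 3.14, 3.14, 3.14, 3.14].

INTERFACE

Orientations are given as a 3x3 rotation matrix whose columns are the frame's x, y, z axes.
In Python, from station import bot, cams gives the robot as it stands.
- The arm moves only by the tool move_arm, never from a script. Its argument "increments" is a list of rows, each a list of 2 entries, a list of its own where there are three numbers: the shift along the tool's x, y, z in mm, then the turn, a rotation vector about the tool's x, y, z in degrees. A call has 1 to 12 rows; each row is the pose to reach, as a shift and turn from the pose commanded when the call began, along the tool's axes at that moment; what a row does not reach only later rows make up. A row lasts 1/10 s, in which the tool goes at most 50 mm and 8.59 degrees, less where a joint would pass 70% of its speed; a pose out of reach is approached as far as the arm can. A call with a gripper value outside its range is refused whole. "jaw" is the finger opening in mm, from 0 to 87, set as the call begins (left out, the last holds). The fingers move at their own pace and stop on an object; the grip force is fixed at half the most. Time passes only in rows, so rows that repeat a pose let the fingers close. It gives the time, the measured TCP pose, the force and the opening at its end, in the units of the state.
- bot.read_state(): the state, without advancing time (a new reading comes with each control period).
- cams.capture(name): name is "side" or "top"; returns (picture, depth): 420x560x3 uint8, blue, green, red; 420x560 float32, m along the optical axis (not along the pixel's ray), 0 where there is no reading.
- cams.camera_params(name): a dict with "camera_matrix" (3x3 intrinsics, pixels), "world_to_cam" (4x4, takes a point from world to camera coordinates). Camera axes: x right, y up, looking along -z (the intrinsics and any distortion apply to the point x, -y, -z); pixel columns grow to the right and rows downward; lengths in m; the calibration is good to about 2 mm. A picture is of the moment at which its call begins. camera_params takes no time and is no camera call.
- bot.hand_in(): hands the job in, once; it reports no verdict.
The state is a dict: "time_s": time; "joint_pos": joint angles; "qvel": joint speeds; "joint_torque": joint torques, N m; "eef_pos": TCP position; "tcp_rot": TCP orientation; "ft_force": force on the tool from outside, world axes, zero at the start; "ft_torque": the same for the moment, N m; "width": finger opening in m.
Only numpy, scipy, OpenCV 4.12 (cv2) and the standard library are available. Lean on these libraries where they do the work, as an engineer would, in place of code of your own. Each camera call takes 0.05 s, during which the arm holds its last target.

## Working session

There is one attempt and no reset: what is moved stays moved. The work goes in short steps, Python scripts to look and compute and a tool call to move; the robot and the scene stay as the last step left them, time stands still between calls to the robot, and variables do not carry over. Pictures are saved under pics/ and viewed, and the job is handed in when it is done.

Besides the shell and the picture viewer there is one more tool, called after "Emit:" in YAML: its name, and indented under it one key for each argument. move_arm: Moves the arm, as the interface text tells. Its arguments: {"type":"object","properties":{"increments":{"type":"array","items":{"type":"array"}},"jaw":{"type":"number"}},"required":["increments"]}

```bash
mkdir -p pics; ls; python3 - <<'E'
from station import bot,cams
import cv2,numpy as np
for n in("top","side"):
    p,d=cams.capture(n); cv2.imwrite(f"pics/{n}0.png",p); np.save(f"{n}0.npy",d)
    c=cams.camera_params(n); print(n,np.round(c["camera_matrix"],1).tolist(),np.round(c["world_to_cam"],3).tolist(),[k for k in c])
s=bot.read_state(); print(s["time_s"],s["eef_pos"],np.round(s["tcp_rot"],3).tolist(),s["width"])
E
```

```text
pics
top [[485.7, 0.0, 280.9], [0.0, 485.7, 214.7], [0.0, 0.0, 1.0]] [[0.013, -1.0, 0.02, 0.019], [0.988, 0.016, 0.152, -0.496], [-0.153, 0.017, 0.988, -1.07], [0.0, 0.0, 0.0, 1.0]] ['camera_matrix', 'world_to_cam']
side [[490.1, 0.0, 280.4], [0.0, 490.1, 206.7], [0.0, 0.0, 1.0]] [[-0.975, -0.222, -0.02, 0.515], [0.155, -0.742, 0.653, -0.072], [-0.159, 0.633, 0.758, -1.278], [0.0, 0.0, 0.0, 1.0]] ['camera_matrix', 'world_to_cam']
0.1 [ 0.24253931 -0.60248963  0.19929113] [[-0.001, 0.374, -0.928], [0.002, -0.928, -0.374], [-1.0, -0.002, 0.0]] 0.0870216446506801
```

View pics/top0.png

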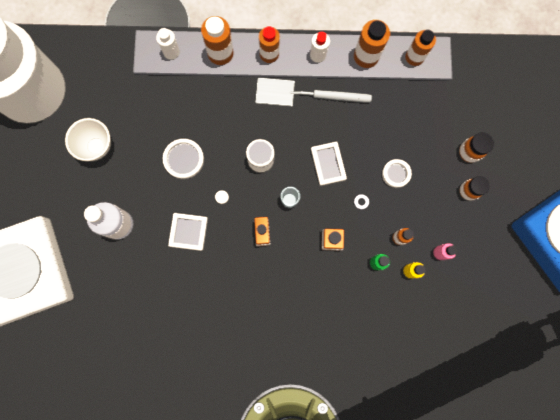

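View pics/side0.png

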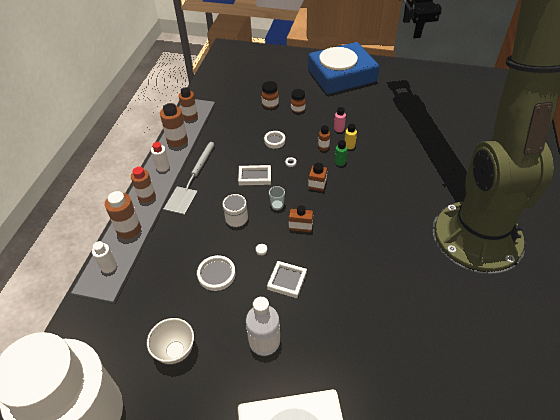

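Top picture: large round nest (183,158), square nest (188,231), oblong nest (328,163) and small round nest (397,173). The tub is at (260,155), flat bottle (262,231), square bottle (333,239) and beaker (290,198).
The vial could be brown (403,236), green (380,262), yellow (414,270) or pink (445,252), or one of the brown jars at (475,148) and (474,188). I choose brown (403,236), which is the slim one with a black cap. Next: measure from the point cloud and crop.

```bash
cat > h.py <<'E'
import numpy as np,cv2
from station import bot,cams
def cloud(n,d):
    c=cams.camera_params(n);K=c["camera_matrix"];T=np.linalg.inv(c["world_to_cam"])
    v,u=np.mgrid[0:d.shape[0],0:d.shape[1]]
    P=np.stack([(u-K[0,2])/K[0,0]*d,-(v-K[1,2])/K[1,1]*d,-d,np.ones_like(d)],-1)@T.T
    P=P[...,:3].copy();P[d<=0]=np.nan
    return P
def proj(n,p):
    c=cams.camera_params(n);q=c["world_to_cam"]@np.append(p,1);K=c["camera_matrix"]
    return K[0,0]*q[0]/-q[2]+K[0,2], K[1,1]*q[1]/q[2]+K[1,2]
E
python3 - <<'E'
from h import *
d=np.load("top0.npy");P=cloud("top",d);Q=cloud("side",np.load("side0.npy"))
im=cv2.imread("pics/top0.png")
print("bench z",[np.round(P[y,x],4).tolist() for y,x in((300,200),(200,240),(300,300))])
objs=dict(tub=(260,155),vial=(403,236),sq=(333,239),flat=(262,231),lrn=(183,158),sn=(188,231),obn=(328,163),srn=(397,173),beaker=(290,198),green=(380,262),yellow=(414,270),tall=(108,220))
for k,(u,v) in objs.items():
    c=P[v,u,:2]
    for n,C in(("top",P),("side",Q)):
        C=C.reshape(-1,3)
        m=(np.hypot(*(C[:,:2]-c).T)<.062)&(C[:,2]>.008)
        c2=C[m]
        if len(c2)==0: continue
        # z-binned
        zmax=np.percentile(c2[:,2],99)
        print(k,n,"c",np.round(c,3),"zmax",round(zmax,4),"n",m.sum())
    # contour-based: connected comp in top image
    mk=((P[...,2]>.009)&(np.hypot(*(P[...,:2]-c).transpose(2,0,1))<.075)).astype(np.uint8)
    nl,L,st,ce=cv2.connectedComponentsWithStats(mk)
    r=[(i) for i in range(1,nl)]
    i=min(r,key=lambda i:np.hypot(ce[i][0]-u,ce[i][1]-v)-0.0*st[i][4])
    pts=P[L==i]
    if k.endswith("n"): sel=pts[(pts[:,2]>.014)&(pts[:,2]<.022)]
    else: sel=pts
    (cx,cy),(w,h),a=cv2.minAreaRect((sel[:,:2]*1000).astype(np.float32))
    print("   rect",round(cx,1),round(cy,1),round(w,1),round(h,1),round(a,1),"med z",round(float(np.median(sel[:,2])),4),len(sel))
cv2.imwrite("pics/crop1.png",cv2.resize(im[120:300,150:470],None,fx=2.5,fy=2.5,interpolation=cv2.INTER_CUBIC))
E
```

```text
bench z [[0.3008, 0.2077, 0.0014], [0.5357, 0.1227, -0.0036], [0.3036, -0.0216, -0.0033]]
tub top c [0.627 0.075] zmax 0.0696 n 705
tub side c [0.627 0.075] zmax 0.0695 n 643
   rect 633.6 77.0 60.8 61.0 15.8 med z 0.0648 702
vial top c [ 0.447 -0.243] zmax 0.0803 n 276
vial side c [ 0.447 -0.243] zmax 0.0794 n 235
   rect 450.7 -249.9 34.3 29.1 20.7 med z 0.0587 259
sq top c [ 0.438 -0.089] zmax 0.0781 n 445
sq side c [ 0.438 -0.089] zmax 0.0785 n 399
   rect 442.2 -91.5 44.8 44.6 87.9 med z 0.0555 445
flat top c [0.452 0.067] zmax 0.0806 n 387
flat side c [0.452 0.067] zmax 0.0797 n 508
   rect 458.1 69.8 60.8 30.2 5.0 med z 0.0571 386
lrn top c [0.634 0.261] zmax 0.0218 n 480
lrn side c [0.634 0.261] zmax 0.0216 n 449
   rect 631.6 260.2 92.3 92.2 13.4 med z 0.0169 354
sn top c [0.459 0.242] zmax 0.0216 n 486
sn side c [0.459 0.242] zmax 0.0215 n 482
   rect 457.5 241.7 76.7 76.4 84.0 med z 0.0172 392
obn top c [ 0.628 -0.086] zmax 0.0213 n 483
obn side c [ 0.628 -0.086] zmax 0.0219 n 337
   rect 625.9 -84.3 92.7 62.8 13.4 med z 0.0172 385
srn top c [ 0.606 -0.252] zmax 0.0206 n 320
srn side c [ 0.606 -0.252] zmax 0.0213 n 174
   rect 604.1 -246.6 63.3 64.6 45.5 med z 0.0171 240
beaker top c [0.542 0.004] zmax 0.0575 n 194
beaker side c [0.542 0.004] zmax 0.0573 n 292
   rect 537.2 7.4 41.8 41.3 16.3 med z 0.0466 193
green top c [ 0.389 -0.19 ] zmax 0.0805 n 244
green side c [ 0.389 -0.19 ] zmax 0.0798 n 242
   rect 392.1 -185.0 27.8 7.4 1.5 med z 0.0164 9
yellow top c [ 0.373 -0.265] zmax 0.0812 n 288
yellow side c [ 0.373 -0.265] zmax 0.079 n 233
   rect 374.5 -272.9 33.6 28.5 6.3 med z 0.0591 267
tall top c [0.465 0.387] zmax 0.1715 n 1295
tall side c [0.465 0.387] zmax 0.1718 n 1536
   rect 471.2 401.4 62.5 70.0 71.5 med z 0.113 1292
```

View pics/crop1.png

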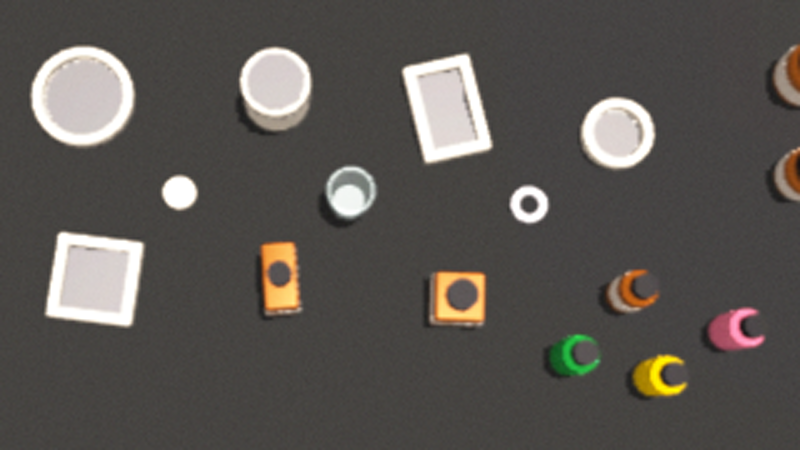

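The crop confirms it: the brown vial with black cap sits right of the square bottle, and green, yellow and pink are decoys. The flat and square bottles are orange-brown glass and the heights match (78/76/78/66 mm). Now I'll refine with both cameras.

```bash
cat >> h.py <<'E'
from scipy.optimize import least_squares
def circ(p,r):
    return least_squares(lambda c:np.hypot(*(p-c).T)-r,p.mean(0),loss="soft_l1",f_scale=.002).x
E
python3 - <<'E'
from h import *
C={"top":cloud("top",np.load("top0.npy")),"side":cloud("side",np.load("side0.npy"))}
ob=dict(tub=(.633,.077,.045),vial=(.449,-.249,.035),sq=(.442,-.0915,.045),flat=(.458,.070,.045),lrn=(.632,.260,.06),sn=(.4575,.242,.06),obn=(.626,-.084,.06),srn=(.604,-.247,.045),beaker=(.537,.007,.04))
for k,(x,y,R) in ob.items():
  for n,P in C.items():
    p=P.reshape(-1,3);d=np.hypot(p[:,0]-x,p[:,1]-y)
    p=p[(d<R)&(p[:,2]>.013 if k.endswith("n") else (d<R)&(p[:,2]>.012))]
    (cx,cy),(w,h),a=cv2.minAreaRect((p[:,:2]*1000).astype(np.float32))
    s=f"{k} {n} rect {cx:.1f} {cy:.1f} {w:.1f} {h:.1f} {a:.1f}"
    if k in("tub","vial"):
        r=.031 if k=="tub" else .017; q=p[(p[:,2]<r*0+(.058 if k=="tub" else .05))]
        s+=f" circ {np.round(circ(q[:,:2],r)*1000,1)} n{len(q)}"
        t=p[p[:,2]>(.064 if k=="tub" else .073)];s+=f" top {np.round((t.min(0)+t.max(0))[:2]*500,1)}"
    if k in("lrn","srn"):
        q=p[np.abs(p[:,2]-.018)<.004]; s+=f" ringfit {np.round(circ(q[:,:2],.043 if k=='lrn' else .029)*1000,1)} n{len(q)}"
    if k in("sq","flat"):
        t=p[p[:,2]>.07];s+=f" cap {np.round((t.min(0)+t.max(0))[:2]*500,1)}"
    print(s)
E
```

```text
tub top rect 633.6 77.0 60.8 61.0 15.8 circ [634.9  77.1] n128 top [633.2  77.8]
tub side rect 631.9 79.2 62.6 62.4 54.1 circ [633.5  76.7] n256 top [632.8  78.4]
vial top rect 450.7 -249.9 34.3 29.1 20.7 circ [ 451.8 -252.9] n70 top [ 452.1 -252.8]
vial side rect 449.0 -246.8 33.9 30.1 15.9 circ [ 450.2 -252.9] n110 top [ 449.8 -251.5]
sq top rect 442.2 -91.5 44.8 44.6 87.9 cap [442.3 -91. ]
sq side rect 440.9 -88.4 47.4 45.6 88.8 cap [440.4 -88. ]
flat top rect 458.1 69.8 60.8 30.2 5.0 cap [458.3  70.7]
flat side rect 456.5 72.9 60.0 34.8 3.7 cap [456.6  71.1]
lrn top rect 631.3 259.4 93.5 91.9 3.0 ringfit [631.3 259.9] n354
lrn side rect 631.5 260.8 91.5 95.5 15.9 ringfit [630.3 261.7] n321
sn top rect 457.5 241.5 77.1 76.4 84.1
sn side rect 457.0 243.0 80.2 77.2 83.7
obn top rect 625.9 -84.3 92.7 62.8 13.4
obn side rect 623.9 -83.3 91.2 69.5 13.6
srn top rect 604.1 -246.7 64.4 64.3 21.9 ringfit [ 604.4 -246.7] n240
srn side rect 603.5 -245.1 62.3 65.7 14.0 ringfit [ 602.5 -244.7] n107
beaker top rect 537.2 7.4 41.8 41.3 16.3
beaker side rect 535.9 9.2 41.9 45.2 40.2
```

```bash
cat >> h.py <<'E'
from scipy.spatial.transform import Rotation as Ro
def go(x,y,z,az):  # mm, deg (azimuth of tool y)
    s=bot.read_state();a=np.radians(az)
    ty=np.array([np.cos(a),np.sin(a),0]);tx=np.array([0,0,-1.])
    Rd=np.stack([tx,ty,np.cross(tx,ty)],1);R=s["tcp_rot"]
    sh=R.T@(np.array([x,y,z])-np.array(s["eef_pos"])*1000)
    print("at",np.round(np.array(s["eef_pos"])*1000,1),"az",round(float(np.degrees(np.arctan2(R[1,1],R[0,1]))),1),"t",round(s["time_s"],2),"w",round(s["width"]*1000,1),"F",np.round(s["ft_force"],1),"q7",round(float(s["joint_pos"][-1]),2))
    print("shift",np.round(sh,1).tolist(),"turn",np.round(Ro.from_matrix(R.T@Rd).as_rotvec(degrees=True),1).tolist())
E
python3 -c "
from h import *
go(451,-252.3,130,-68)"
```

```text
at [ 242.5 -602.5  199.3] az -68.1 t 0.1 w 87.0 F [ 0.5 -0.   0. ] q7 -0.06
shift [69.7, -246.8, -324.2] turn [-0.1, 0.0, 0.1]
```

Emit:
move_arm:
  increments:
    - [[5, -20, -26], [0, 0, 0]]
    - [[12, -45, -59], [0, 0, 0]]
    - [[20, -72, -95], [0, 0, 0]]
    - [[28, -99, -130], [0, 0, 0]]
    - [[36, -126, -165], [0, 0, 0]]
    - [[43, -153, -200], [0, 0, 0]]
    - [[50, -180, -236], [0, 0, 0]]
    - [[58, -207, -271], [0, 0, 0]]
    - [[65, -230, -302], [0, 0, 0]]
    - [[69, -242, -318], [0, 0, 0]]
    - [[70, -247, -324], [0, 0, 0]]
    - [[70, -247, -324], [0, 0, 0]]
  jaw: 56

```text
time_s: 1.3
eef_pos: [0.4511, -0.2522, 0.13]
tcp_rot: [[-0.001, 0.375, -0.927], [0.0, -0.927, -0.375], [-1.0, -0.0, 0.001]]
ft_force: [-0.5, -0.6, 0.1]
width: 0.0557
```

```bash
python3 -c "
from h import *
go(451,-252.3,21,-68)"
```

```text
at [ 451.1 -252.2  130. ] az -68.0 t 1.3 w 55.7 F [-0.5 -0.6  0.1] q7 -0.76
shift [109.0, 0.1, 0.0] turn [0.0, 0.0, 0.0]
```

Emit:
move_arm:
  increments:
    - [[8, 0, 0], [0, 0, 0]]
    - [[22, 0, 0], [0, 0, 0]]
    - [[38, 0, 0], [0, 0, 0]]
    - [[54, 0, 0], [0, 0, 0]]
    - [[70, 0, 0], [0, 0, 0]]
    - [[85, 0, 0], [0, 0, 0]]
    - [[97, 0, 0], [0, 0, 0]]
    - [[105, 0, 0], [0, 0, 0]]
    - [[109, 0, 0], [0, 0, 0]]
    - [[109, 0, 0], [0, 0, 0]]

```text
time_s: 2.3
eef_pos: [0.4507, -0.2529, 0.0208]
tcp_rot: [[-0.001, 0.373, -0.928], [0.0, -0.928, -0.373], [-1.0, -0.001, 0.0]]
ft_force: [-0.1, 0.0, 0.6]
width: 0.0555
```

Emit:
move_arm:
  increments:
    - [[0, 0, 0], [0, 0, 0]]
    - [[0, 0, 0], [0, 0, 0]]
    - [[0, 0, 0], [0, 0, 0]]
    - [[0, 0, 0], [0, 0, 0]]
    - [[0, 0, 0], [0, 0, 0]]
    - [[0, 0, 0], [0, 0, 0]]
  jaw: 20

```text
time_s: 2.9
eef_pos: [0.4514, -0.2531, 0.0217]
tcp_rot: [[0.001, 0.374, -0.928], [-0.001, -0.928, -0.374], [-1.0, 0.001, -0.0]]
ft_force: [-0.6, -0.2, 3.1]
width: 0.0329
```

```bash
python3 -c "
from h import *
p,d=cams.capture('side');cv2.imwrite('pics/s1.png',cv2.resize(p[80:260,200:440],None,fx=3,fy=3))
go(451,-252.3,140,-68)"
```

```text
at [ 451.4 -253.1   21.7] az -68.1 t 2.95 w 32.9 F [-0.8  0.2  2.8] q7 -0.81
shift [-118.3, -0.8, 0.0] turn [-0.1, -0.0, -0.0]
```

View pics/s1.png

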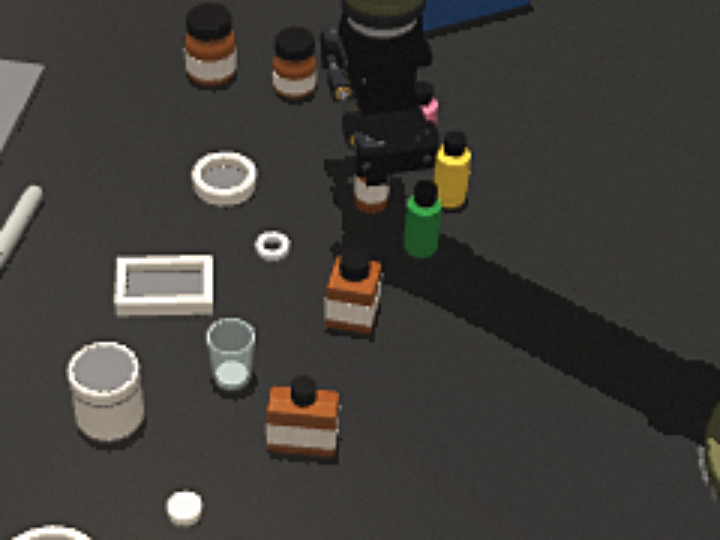

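The brown vial is in the fingers (crop ~(370,190)) and the opening of 33 mm matches its 34 mm. Next I lift, then carry.

Emit:
move_arm:
  increments:
    - [[-4, 0, 0], [0, 0, 0]]
    - [[-12, 0, 0], [0, 0, 0]]
    - [[-24, 0, 0], [0, 0, 0]]
    - [[-38, 0, 0], [0, 0, 0]]
    - [[-52, 0, 0], [0, 0, 0]]
    - [[-66, 0, 0], [0, 0, 0]]
    - [[-78, 0, 0], [0, 0, 0]]
    - [[-86, 0, 0], [0, 0, 0]]
    - [[-90, 0, 0], [0, 0, 0]]
    - [[-90, 0, 0], [0, 0, 0]]

```text
time_s: 3.95
eef_pos: [0.4512, -0.253, 0.1117]
tcp_rot: [[0.001, 0.373, -0.928], [-0.001, -0.928, -0.373], [-1.0, 0.001, -0.0]]
ft_force: [0.7, 0.2, -1.8]
width: 0.033
```

```bash
python3 -c "
from h import *
go(603.7,-246,110,-68)"
```

```text
at [ 451.2 -253.   111.7] az -68.1 t 3.95 w 33.0 F [ 0.7  0.2 -1.8] q7 -0.77
shift [1.8, 50.4, -144.0] turn [-0.1, -0.0, -0.0]
```

Emit:
move_arm:
  increments:
    - [[0, 3, -8], [0, 0, 0]]
    - [[0, 8, -24], [0, 0, 0]]
    - [[0, 15, -43], [0, 0, 0]]
    - [[0, 22, -63], [0, 0, 0]]
    - [[0, 29, -84], [0, 0, 0]]
    - [[0, 36, -104], [0, 0, 0]]
    - [[0, 43, -122], [0, 0, 0]]
    - [[1, 48, -136], [0, 0, 0]]
    - [[2, 50, -143], [0, 0, 0]]
    - [[2, 50, -144], [0, 0, 0]]
    - [[2, 50, -144], [0, 0, 0]]

```text
time_s: 5.05
eef_pos: [0.6028, -0.2452, 0.1086]
tcp_rot: [[-0.001, 0.374, -0.928], [0.0, -0.928, -0.374], [-1.0, -0.001, 0.001]]
ft_force: [-0.5, -0.7, -0.3]
width: 0.0328
```

```bash
python3 -c "
from h import *
p,d=cams.capture('side');cv2.imwrite('pics/s2.png',cv2.resize(p[80:260,200:440],None,fx=3,fy=3))
P=cloud('side',d).reshape(-1,3);q=P[(np.hypot(P[:,0]-.604,P[:,1]+.246)<.03)&(P[:,2]>.08)&(P[:,2]<.107)]
print(len(q),np.round(circ(q[:,:2],.017)*1000,1) if len(q)>10 else '',q[:,2].min() if len(q) else '')
go(603.7,-246,27.5,-68)"
```

```text
56 [ 600.9 -244.8] 0.08444936978130924
at [ 602.6 -245.5  108.9] az -68.1 t 5.1 w 32.5 F [-0.  -0.3 -0.2] q7 -0.95
shift [81.4, 0.9, -1.0] turn [-0.1, 0.1, 0.0]
```

View pics/s2.png

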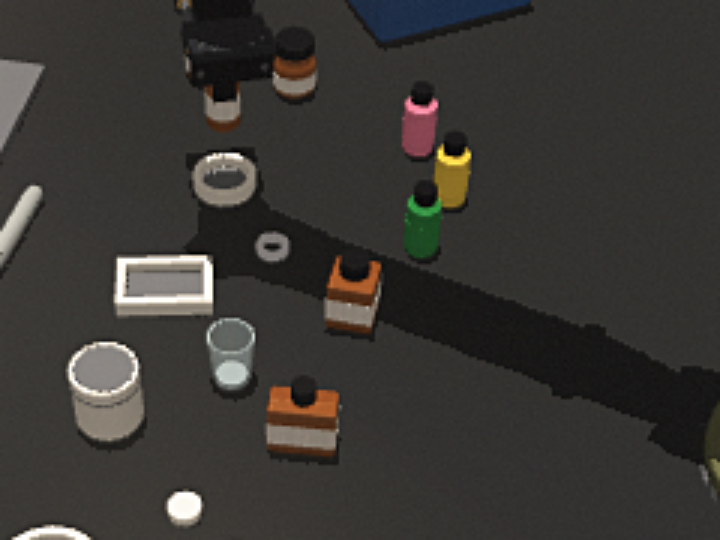

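Emit:
move_arm:
  increments:
    - [[6, 0, 0], [0, 0, 0]]
    - [[17, 0, -1], [0, 0, 0]]
    - [[29, 0, -1], [0, 0, 0]]
    - [[41, 0, -1], [0, 0, 0]]
    - [[52, 0, -1], [0, 0, 0]]
    - [[61, 0, -1], [0, 0, 0]]
    - [[68, 0, -1], [0, 0, 0]]
    - [[73, 0, -1], [0, 0, 0]]
    - [[77, 0, -1], [0, 0, 0]]
    - [[79, 0, -1], [0, 0, 0]]
    - [[81, 0, -1], [0, 0, 0]]
    - [[81, 0, -1], [0, 0, 0]]

```text
time_s: 6.3
eef_pos: [0.6043, -0.2451, 0.0283]
tcp_rot: [[0.0, 0.374, -0.928], [-0.0, -0.928, -0.374], [-1.0, 0.0, -0.0]]
ft_force: [-0.3, -0.6, -0.7]
width: 0.0329
```

Emit:
move_arm:
  increments:
    - [[0.5, 0, 0], [0, 0, 0]]
    - [[1, 0, 0], [0, 0, 0]]
    - [[1, 0, 0], [0, 0, 0]]

```text
time_s: 6.6
eef_pos: [0.6043, -0.2451, 0.0273]
tcp_rot: [[0.0, 0.374, -0.928], [-0.0, -0.928, -0.374], [-1.0, 0.0, -0.0]]
ft_force: [-0.2, 0.8, -1.8]
width: 0.0328
```

Emit:
move_arm:
  increments:
    - [[0.5, 0, 0], [0, 0, 0]]
    - [[1, 0, 0], [0, 0, 0]]
    - [[1, 0, 0], [0, 0, 0]]
    - [[1, 0, 0], [0, 0, 0]]

```text
time_s: 7.0
eef_pos: [0.6044, -0.2451, 0.0267]
tcp_rot: [[0.0, 0.374, -0.928], [-0.0, -0.928, -0.374], [-1.0, 0.0, -0.0]]
ft_force: [-1.8, -0.1, 2.6]
width: 0.033
```

Emit:
move_arm:
  increments:
    - [[0, 0, 0], [0, 0, 0]]
    - [[0, 0, 0], [0, 0, 0]]
    - [[0, 0, 0], [0, 0, 0]]
    - [[0, 0, 0], [0, 0, 0]]
    - [[0, 0, 0], [0, 0, 0]]
  jaw: 56

```text
time_s: 7.5
eef_pos: [0.6042, -0.245, 0.0261]
tcp_rot: [[-0.0, 0.374, -0.928], [0.0, -0.928, -0.374], [-1.0, -0.0, 0.0]]
ft_force: [0.5, 0.1, 0.5]
width: 0.0553
```

Emit:
move_arm:
  increments:
    - [[-6, 0, 0], [0, 0, 0]]
    - [[-20, 0, 0], [0, 0, 0]]
    - [[-40, 0, 0], [0, 0, 0]]
    - [[-62, 0, 0], [0, 0, 0]]
    - [[-84, 0, 0], [0, 0, 0]]
    - [[-104, 0, 0], [0, 0, 0]]
    - [[-118, 0, 0], [0, 0, 0]]
    - [[-124, 0, 0], [0, 0, 0]]

```text
time_s: 8.3
eef_pos: [0.6053, -0.2453, 0.153]
tcp_rot: [[0.003, 0.374, -0.928], [-0.002, -0.928, -0.374], [-1.0, 0.003, -0.002]]
ft_force: [-0.4, 0.1, 0.4]
width: 0.0558
```

```bash
python3 -c "
from h import *
go(441.5,-90.3,140,-92)"
```

```text
at [ 605.3 -245.3  153. ] az -68.1 t 8.3 w 55.8 F [-0.4  0.1  0.4] q7 -0.94
shift [12.2, -205.0, 94.1] turn [23.9, -0.2, -0.1]
```

Emit:
move_arm:
  increments:
    - [[0, -10, 4], [2, 0, 0]]
    - [[2, -30, 14], [5, 0, 0]]
    - [[3, -53, 24], [8, 0, 0]]
    - [[5, -77, 35], [11, 0, 0]]
    - [[6, -101, 46], [14, 0, 0]]
    - [[8, -125, 57], [17, 0, 0]]
    - [[9, -149, 68], [20, 0, 0]]
    - [[10, -173, 79], [23, 0, 0]]
    - [[11, -192, 88], [23.9, 0, 0]]
    - [[12, -202, 93], [23.9, 0, 0]]
    - [[12, -205, 94], [23.9, 0, 0]]
    - [[12, -205, 94], [23.9, 0, 0]]
  jaw: 66

```text
time_s: 9.5
eef_pos: [0.4408, -0.0903, 0.1384]
tcp_rot: [[0.001, -0.034, -0.999], [-0.0, -0.999, 0.034], [-1.0, 0.0, -0.001]]
ft_force: [0.3, -0.3, -0.5]
width: 0.066
```

```bash
python3 -c "
from h import *
p,d=cams.capture('side');cv2.imwrite('pics/s3.png',cv2.resize(p[80:260,200:440],None,fx=3,fy=3))
go(441.5,-90.3,20,-92)"
```

```text
at [441.  -90.6 138.4] az -92.0 t 9.55 w 65.7 F [ 0.5 -0.8  0.7] q7 -1.44
shift [118.4, -0.3, -0.4] turn [0.0, -0.0, -0.0]
```

View pics/s3.png

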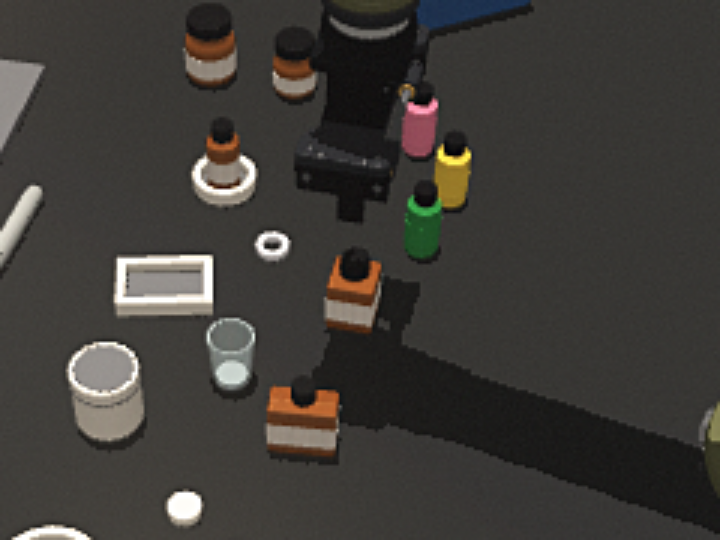

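Vial stands upright, centred in its nest (crop (222,160)). Lower onto the square bottle.

Emit:
move_arm:
  increments:
    - [[8, 0, 0], [0, 0, 0]]
    - [[22, 0, 0], [0, 0, 0]]
    - [[40, 0, 0], [0, 0, 0]]
    - [[58, 0, 0], [0, 0, 0]]
    - [[76, 0, 0], [0, 0, 0]]
    - [[92, 0, 0], [0, 0, 0]]
    - [[105, 0, 0], [0, 0, 0]]
    - [[114, 0, 0], [0, 0, 0]]
    - [[118, 0, 0], [0, 0, 0]]
    - [[118, 0, 0], [0, 0, 0]]

```text
time_s: 10.55
eef_pos: [0.4403, -0.09, 0.0198]
tcp_rot: [[-0.001, -0.034, -0.999], [0.0, -0.999, 0.034], [-1.0, -0.0, 0.001]]
ft_force: [0.0, -0.1, 0.2]
width: 0.0658
```

Emit:
move_arm:
  increments:
    - [[0, 0, 0], [0, 0, 0]]
    - [[0, 0, 0], [0, 0, 0]]
    - [[0, 0, 0], [0, 0, 0]]
    - [[0, 0, 0], [0, 0, 0]]
    - [[0, 0, 0], [0, 0, 0]]
    - [[0, 0, 0], [0, 0, 0]]
  jaw: 30

```text
time_s: 11.15
eef_pos: [0.4409, -0.0907, 0.0208]
tcp_rot: [[0.001, -0.035, -0.999], [-0.001, -0.999, 0.035], [-1.0, 0.001, -0.001]]
ft_force: [0.1, -2.1, 3.4]
width: 0.044
```

Emit:
move_arm:
  increments:
    - [[-4, 0, 0], [0, 0, 0]]
    - [[-12, 0, 0], [0, 0, 0]]
    - [[-24, 0, 0], [0, 0, 0]]
    - [[-38, 0, 0], [0, 0, 0]]
    - [[-52, 0, 0], [0, 0, 0]]
    - [[-66, 0, 0], [0, 0, 0]]
    - [[-80, 0, 0], [0, 0, 0]]
    - [[-94, 0, 0], [0, 0, 0]]
    - [[-105, 0, 0], [0, 0, 0]]
    - [[-112, 0, 0], [0, 0, 0]]
    - [[-114, 0, 0], [0, 0, 0]]

```text
time_s: 12.25
eef_pos: [0.4409, -0.09, 0.1352]
tcp_rot: [[0.001, -0.034, -0.999], [-0.001, -0.999, 0.034], [-1.0, 0.001, -0.001]]
ft_force: [0.2, -0.6, -3.5]
width: 0.0438
```

```bash
python3 -c "
from h import *
go(457.3,242,130,-96)"
```

```text
at [440.9 -90.  135.2] az -92.0 t 12.25 w 43.8 F [ 0.2 -0.6 -3.5] q7 -1.44
shift [5.0, -332.4, -5.0] turn [4.0, -0.1, -0.0]
```

Emit:
move_arm:
  increments:
    - [[0, -6, 0], [0, 0, 0]]
    - [[0, -20, 0], [0, 0, 0]]
    - [[0, -44, 0], [0, 0, 0]]
    - [[0, -74, -1], [1, 0, 0]]
    - [[0, -106, -1], [1, 0, 0]]
    - [[0, -140, -2], [2, 0, 0]]
    - [[0, -174, -2], [2, 0, 0]]
    - [[0, -208, -3], [3, 0, 0]]
    - [[0, -240, -3], [3, 0, 0]]
    - [[0, -270, -4], [4, 0, 0]]
    - [[0, -294, -5], [4, 0, 0]]
    - [[0, -310, -5], [4, 0, 0]]

```text
time_s: 13.45
eef_pos: [0.4545, 0.2233, 0.1337]
tcp_rot: [[-0.001, -0.1, -0.995], [0.001, -0.995, 0.1], [-1.0, -0.001, 0.002]]
ft_force: [0.1, -0.3, -2.4]
width: 0.0435
```

```bash
python3 -c "
from h import *
go(457.3,242,120,-96)"
```

```text
at [454.5 223.3 133.7] az -95.8 t 13.45 w 43.5 F [ 0.1 -0.3 -2.4] q7 -2.25
shift [13.8, -18.9, -0.9] turn [0.2, 0.1, 0.1]
```

Emit:
move_arm:
  increments:
    - [[2, -10, -1], [0, 0, 0]]
    - [[6, -16, -1], [0, 0, 0]]
    - [[10, -19, -1], [0, 0, 0]]
    - [[14, -19, -1], [0, 0, 0]]
    - [[14, -19, -1], [0, 0, 0]]
    - [[14, -19, -1], [0, 0, 0]]

```text
time_s: 14.05
eef_pos: [0.4591, 0.2375, 0.12]
tcp_rot: [[-0.0, -0.105, -0.994], [-0.001, -0.994, 0.105], [-1.0, 0.001, 0.0]]
ft_force: [0.2, 0.0, -3.0]
width: 0.0437
```

```bash
python3 -c "
from h import *
p,d=cams.capture('side');cv2.imwrite('pics/s4.png',cv2.resize(p[140:370,160:400],None,fx=2.5,fy=2.5))
go(457.3,242,27,-96)"
```

```text
at [459.2 237.7 120.2] az -96.0 t 14.1 w 44.1 F [ 0.4  0.3 -2.4] q7 -2.3
shift [93.2, -4.1, 2.4] turn [-0.0, -0.0, -0.0]
```

View pics/s4.png

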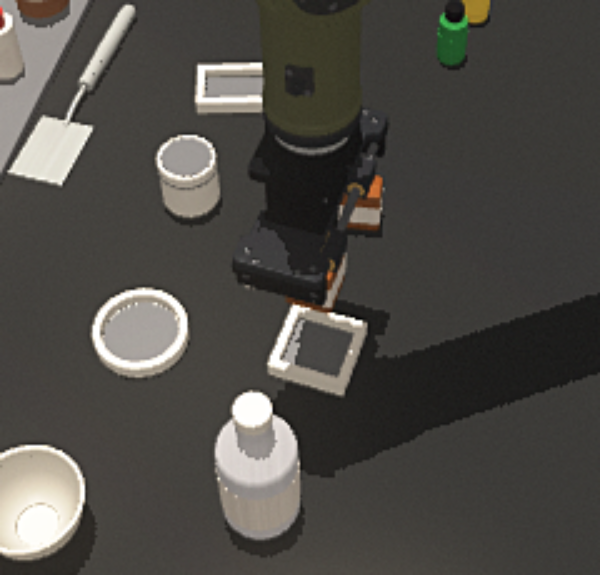

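Emit:
move_arm:
  increments:
    - [[6, -2, 1], [0, 0, 0]]
    - [[18, -4, 2], [0, 0, 0]]
    - [[32, -4, 2], [0, 0, 0]]
    - [[46, -4, 2], [0, 0, 0]]
    - [[59, -4, 2], [0, 0, 0]]
    - [[70, -4, 2], [0, 0, 0]]
    - [[79, -4, 2], [0, 0, 0]]
    - [[85, -4, 2], [0, 0, 0]]
    - [[89, -4, 2], [0, 0, 0]]
    - [[91, -4, 2], [0, 0, 0]]
    - [[92, -4, 2], [0, 0, 0]]
    - [[92, -4, 2], [0, 0, 0]]

```text
time_s: 15.3
eef_pos: [0.4578, 0.2427, 0.0285]
tcp_rot: [[0.001, -0.104, -0.995], [0.0, -0.995, 0.104], [-1.0, -0.0, -0.001]]
ft_force: [-0.1, -0.4, -3.5]
width: 0.0437
```

Emit:
move_arm:
  increments:
    - [[0.5, 0, 0], [0, 0, 0]]
    - [[1, 0, 0], [0, 0, 0]]
    - [[1, 0, 0], [0, 0, 0]]
    - [[1, 0, 0], [0, 0, 0]]

```text
time_s: 15.7
eef_pos: [0.4576, 0.2426, 0.0273]
tcp_rot: [[0.0, -0.104, -0.995], [-0.0, -0.995, 0.104], [-1.0, 0.0, -0.0]]
ft_force: [0.1, 0.6, -2.1]
width: 0.0437
```

Emit:
move_arm:
  increments:
    - [[0.5, 0, 0], [0, 0, 0]]
    - [[1, 0, 0], [0, 0, 0]]
    - [[1.5, 0, 0], [0, 0, 0]]
    - [[1.5, 0, 0], [0, 0, 0]]
    - [[1.5, 0, 0], [0, 0, 0]]

```text
time_s: 16.2
eef_pos: [0.4575, 0.2426, 0.0258]
tcp_rot: [[0.0, -0.104, -0.995], [-0.0, -0.995, 0.104], [-1.0, 0.0, -0.0]]
ft_force: [-1.0, -0.9, -0.4]
width: 0.0437
```

Emit:
move_arm:
  increments:
    - [[0.5, 0, 0], [0, 0, 0]]
    - [[1, 0, 0], [0, 0, 0]]
    - [[1, 0, 0], [0, 0, 0]]

```text
time_s: 16.5
eef_pos: [0.4576, 0.2426, 0.0258]
tcp_rot: [[0.0, -0.104, -0.995], [-0.001, -0.995, 0.104], [-1.0, 0.001, -0.0]]
ft_force: [-2.5, -1.8, 8.1]
width: 0.044
```

Emit:
move_arm:
  increments:
    - [[0, 0, 0], [0, 0, 0]]
    - [[0, 0, 0], [0, 0, 0]]
    - [[0, 0, 0], [0, 0, 0]]
    - [[0, 0, 0], [0, 0, 0]]
    - [[0, 0, 0], [0, 0, 0]]
  jaw: 66

```text
time_s: 17.0
eef_pos: [0.4576, 0.2427, 0.0247]
tcp_rot: [[0.0, -0.104, -0.995], [0.0, -0.995, 0.104], [-1.0, -0.0, -0.0]]
ft_force: [-0.3, -0.5, 0.6]
width: 0.065
```

Emit:
move_arm:
  increments:
    - [[-6, 0, 0], [0, 0, 0]]
    - [[-20, 0, 0], [0, 0, 0]]
    - [[-40, 0, 0], [0, 0, 0]]
    - [[-62, 0, 0], [0, 0, 0]]
    - [[-84, 0, 0], [0, 0, 0]]
    - [[-104, 0, 0], [0, 0, 0]]
    - [[-118, 0, 0], [0, 0, 0]]
    - [[-124, 0, 0], [0, 0, 0]]

```text
time_s: 17.8
eef_pos: [0.4584, 0.2432, 0.1509]
tcp_rot: [[0.003, -0.104, -0.995], [0.001, -0.995, 0.104], [-1.0, -0.001, -0.003]]
ft_force: [0.0, 0.4, -0.3]
width: 0.0658
```

```bash
python3 -c "
from h import *
go(457.5,70.7,140,-85)"
```

```text
at [458.4 243.2 150.9] az -96.0 t 17.8 w 65.8 F [ 0.   0.4 -0.3] q7 -2.29
shift [10.8, 171.7, -17.0] turn [-11.0, -0.2, 0.0]
```

Emit:
move_arm:
  increments:
    - [[0, 8, 0], [0, 0, 0]]
    - [[1, 24, -2], [-2, 0, 0]]
    - [[3, 46, -4], [-4, 0, 0]]
    - [[5, 70, -7], [-6, 0, 0]]
    - [[7, 94, -9], [-8, 0, 0]]
    - [[8, 118, -12], [-10, 0, 0]]
    - [[9, 140, -14], [-11, 0, 0]]
    - [[10, 158, -16], [-11, 0, 0]]
    - [[11, 168, -17], [-11, 0, 0]]
    - [[11, 172, -17], [-11, 0, 0]]
    - [[11, 172, -17], [-11, 0, 0]]
  jaw: 54

```text
time_s: 18.9
eef_pos: [0.4561, 0.0697, 0.1373]
tcp_rot: [[-0.001, 0.087, -0.996], [0.0, -0.996, -0.087], [-1.0, -0.0, 0.001]]
ft_force: [0.4, 0.7, 0.6]
width: 0.0541
```

```bash
python3 -c "
from h import *
p,d=cams.capture('side');cv2.imwrite('pics/s5.png',cv2.resize(p[140:370,160:400],None,fx=2.5,fy=2.5))
go(457.5,70.7,20,-85)"
```

```text
at [456.3  70.4 137.5] az -84.9 t 18.95 w 53.7 F [-0.4  1.1 -0.6] q7 -1.68
shift [117.5, -0.2, -1.2] turn [0.1, 0.0, 0.0]
```

View pics/s5.png

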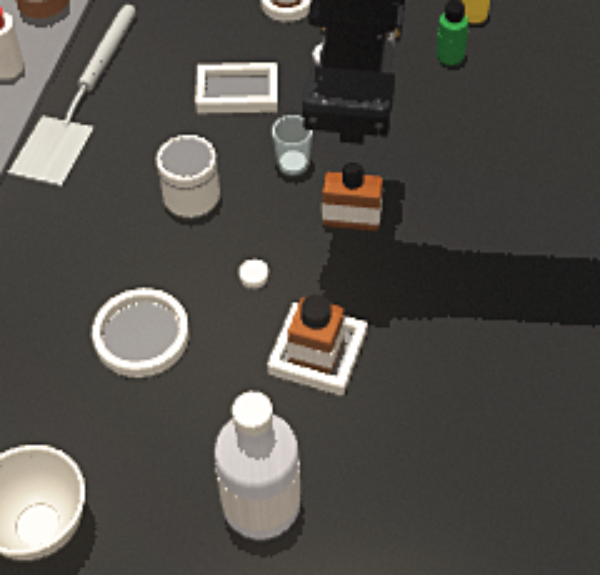

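The square bottle sits in the square nest (crop (316,335)). Next is the flat bottle.

Emit:
move_arm:
  increments:
    - [[8, 0, -1], [0, 0, 0]]
    - [[22, 0, -1], [0, 0, 0]]
    - [[40, 0, -1], [0, 0, 0]]
    - [[58, 0, -1], [0, 0, 0]]
    - [[76, 0, -1], [0, 0, 0]]
    - [[92, 0, -1], [0, 0, 0]]
    - [[105, 0, -1], [0, 0, 0]]
    - [[113, 0, -1], [0, 0, 0]]
    - [[117, 0, -1], [0, 0, 0]]
    - [[117, 0, -1], [0, 0, 0]]

```text
time_s: 19.95
eef_pos: [0.4573, 0.07, 0.0203]
tcp_rot: [[-0.001, 0.088, -0.996], [0.0, -0.996, -0.088], [-1.0, -0.0, 0.001]]
ft_force: [0.1, 1.1, 0.1]
width: 0.0544
```

Emit:
move_arm:
  increments:
    - [[0, 0, 0], [0, 0, 0]]
    - [[0, 0, 0], [0, 0, 0]]
    - [[0, 0, 0], [0, 0, 0]]
    - [[0, 0, 0], [0, 0, 0]]
    - [[0, 0, 0], [0, 0, 0]]
    - [[0, 0, 0], [0, 0, 0]]
  jaw: 16

```text
time_s: 20.55
eef_pos: [0.4579, 0.0698, 0.0211]
tcp_rot: [[0.001, 0.088, -0.996], [-0.0, -0.996, -0.088], [-1.0, 0.0, -0.001]]
ft_force: [-0.0, -0.5, 1.9]
width: 0.0295
```

Emit:
move_arm:
  increments:
    - [[-4, 0, 0], [0, 0, 0]]
    - [[-12, 0, 0], [0, 0, 0]]
    - [[-24, 0, 0], [0, 0, 0]]
    - [[-38, 0, 0], [0, 0, 0]]
    - [[-52, 0, 0], [0, 0, 0]]
    - [[-66, 0, 0], [0, 0, 0]]
    - [[-80, 0, 0], [0, 0, 0]]
    - [[-94, 0, 0], [0, 0, 0]]
    - [[-105, 0, 0], [0, 0, 0]]
    - [[-112, 0, 0], [0, 0, 0]]
    - [[-114, 0, 0], [0, 0, 0]]

```text
time_s: 21.65
eef_pos: [0.458, 0.0699, 0.1356]
tcp_rot: [[0.001, 0.088, -0.996], [-0.0, -0.996, -0.088], [-1.0, 0.0, -0.001]]
ft_force: [-0.8, 0.3, -2.5]
width: 0.0299
```

```bash
python3 -c "
from h import *
go(625,-84,125,-76.5)"
```

```text
at [458.   69.9 135.6] az -85.0 t 21.65 w 29.9 F [-0.8  0.3 -2.5] q7 -1.68
shift [10.8, 167.9, -152.9] turn [-8.5, -0.1, -0.0]
```

Emit:
move_arm:
  increments:
    - [[0, 6, -5], [0, 0, 0]]
    - [[0, 18, -17], [0, 0, 0]]
    - [[0, 36, -33], [-1, 0, 0]]
    - [[0, 56, -51], [-2, 0, 0]]
    - [[0, 76, -69], [-3, 0, 0]]
    - [[0, 96, -87], [-4, 0, 0]]
    - [[0, 116, -106], [-5, 0, 0]]
    - [[1, 135, -123], [-7, 0, 0]]
    - [[3, 151, -138], [-8, 0, 0]]
    - [[6, 162, -148], [-8.5, 0, 0]]
    - [[9, 167, -152], [-8.5, 0, 0]]
    - [[11, 168, -153], [-8.5, 0, 0]]

```text
time_s: 22.85
eef_pos: [0.6244, -0.0848, 0.1224]
tcp_rot: [[-0.002, 0.233, -0.973], [0.001, -0.973, -0.233], [-1.0, -0.001, 0.002]]
ft_force: [-0.6, -0.2, -2.0]
width: 0.0297
```

Emit:
move_arm:
  increments:
    - [[0, 0, 0], [0, 0, 0]]
    - [[0, 0, 0], [0, 0, 0]]

```text
time_s: 23.05
eef_pos: [0.6242, -0.083, 0.1238]
tcp_rot: [[-0.0, 0.235, -0.972], [0.0, -0.972, -0.235], [-1.0, -0.0, 0.0]]
ft_force: [-0.6, 0.4, -2.1]
width: 0.0296
```

```bash
python3 -c "
from h import *
p,d=cams.capture('side');cv2.imwrite('pics/s6.png',cv2.resize(p[80:260,200:440],None,fx=3,fy=3))
go(625,-84,28.5,-76.5)"
```

```text
at [624.4 -83.  124.1] az -76.4 t 23.1 w 29.6 F [-0.5 -0.4 -1.8] q7 -1.39
shift [95.6, 1.1, -0.4] turn [0.1, -0.0, -0.0]
```

View pics/s6.png

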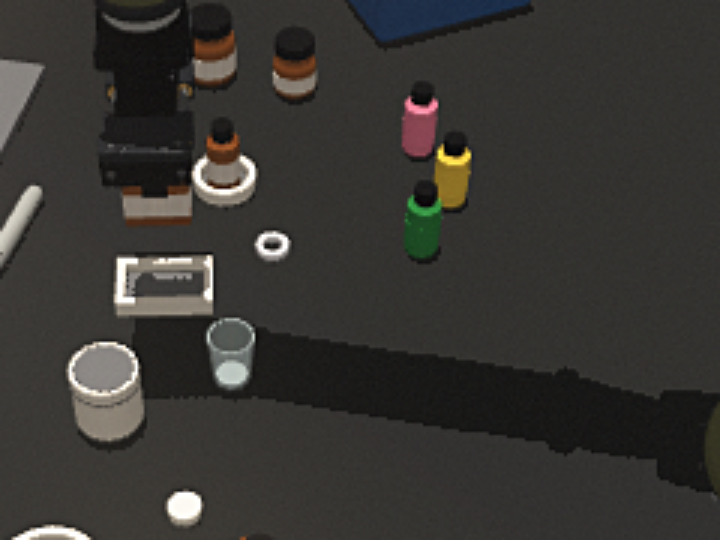

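Emit:
move_arm:
  increments:
    - [[6, 1, 0], [0, 0, 0]]
    - [[18, 1, 0], [0, 0, 0]]
    - [[32, 1, 0], [0, 0, 0]]
    - [[46, 1, 0], [0, 0, 0]]
    - [[60, 1, 0], [0, 0, 0]]
    - [[72, 1, 0], [0, 0, 0]]
    - [[81, 1, 0], [0, 0, 0]]
    - [[87, 1, 0], [0, 0, 0]]
    - [[91, 1, 0], [0, 0, 0]]
    - [[94, 1, 0], [0, 0, 0]]
    - [[95, 1, 0], [0, 0, 0]]
    - [[96, 1, 0], [0, 0, 0]]

```text
time_s: 24.3
eef_pos: [0.6253, -0.0851, 0.0281]
tcp_rot: [[0.001, 0.234, -0.972], [-0.0, -0.972, -0.234], [-1.0, 0.0, -0.001]]
ft_force: [-0.2, 0.0, -2.1]
width: 0.0297
```

Emit:
move_arm:
  increments:
    - [[0.5, 0, 0], [0, 0, 0]]
    - [[1, 0, 0], [0, 0, 0]]
    - [[1.5, 0, 0], [0, 0, 0]]
    - [[1.5, 0, 0], [0, 0, 0]]
    - [[1.5, 0, 0], [0, 0, 0]]

```text
time_s: 24.8
eef_pos: [0.6249, -0.085, 0.0263]
tcp_rot: [[0.0, 0.234, -0.972], [-0.0, -0.972, -0.234], [-1.0, 0.0, -0.0]]
ft_force: [0.3, 0.8, -2.3]
width: 0.0296
```

Emit:
move_arm:
  increments:
    - [[0.5, 0, 0], [0, 0, 0]]
    - [[1, 0, 0], [0, 0, 0]]
    - [[1, 0, 0], [0, 0, 0]]
    - [[1, 0, 0], [0, 0, 0]]

```text
time_s: 25.2
eef_pos: [0.625, -0.0851, 0.0262]
tcp_rot: [[0.0, 0.234, -0.972], [-0.0, -0.972, -0.234], [-1.0, 0.0, -0.0]]
ft_force: [-3.2, -0.3, 4.6]
width: 0.0293
```

Contact on the well floor. Release and retreat, then on to the tub.

Emit:
move_arm:
  increments:
    - [[0, 0, 0], [0, 0, 0]]
    - [[0, 0, 0], [0, 0, 0]]
    - [[0, 0, 0], [0, 0, 0]]
    - [[0, 0, 0], [0, 0, 0]]
    - [[0, 0, 0], [0, 0, 0]]
  jaw: 54

```text
time_s: 25.7
eef_pos: [0.6249, -0.0851, 0.0251]
tcp_rot: [[-0.0, 0.234, -0.972], [-0.0, -0.972, -0.234], [-1.0, 0.0, 0.0]]
ft_force: [-0.0, 0.3, 0.1]
width: 0.053
```

Emit:
move_arm:
  increments:
    - [[-6, 0, 0], [0, 0, 0]]
    - [[-20, 0, 0], [0, 0, 0]]
    - [[-40, 0, 0], [0, 0, 0]]
    - [[-62, 0, 0], [0, 0, 0]]
    - [[-84, 0, 0], [0, 0, 0]]
    - [[-104, 0, 0], [0, 0, 0]]
    - [[-118, 0, 0], [0, 0, 0]]
    - [[-124, 0, 0], [0, 0, 0]]

```text
time_s: 26.5
eef_pos: [0.626, -0.085, 0.1518]
tcp_rot: [[0.003, 0.234, -0.972], [-0.001, -0.972, -0.234], [-1.0, 0.002, -0.003]]
ft_force: [0.0, -1.0, -0.4]
width: 0.0538
```

```bash
python3 -c "
from h import *
go(633.5,77.5,140,-75)"
```

```text
at [626.  -85.  151.8] az -76.5 t 26.5 w 53.8 F [ 0.  -1.  -0.4] q7 -1.38
shift [11.7, -156.2, -45.3] turn [-1.5, -0.2, -0.1]
```

Emit:
move_arm:
  increments:
    - [[0, -8, -2], [0, 0, 0]]
    - [[1, -24, -7], [0, 0, 0]]
    - [[3, -44, -13], [0, 0, 0]]
    - [[5, -66, -19], [0, 0, 0]]
    - [[7, -88, -26], [0, 0, 0]]
    - [[9, -110, -32], [0, 0, 0]]
    - [[10, -130, -38], [0, 0, 0]]
    - [[11, -146, -43], [0, 0, 0]]
    - [[12, -154, -45], [0, 0, 0]]
    - [[12, -156, -45], [0, 0, 0]]
    - [[12, -156, -45], [0, 0, 0]]
  jaw: 84

```text
time_s: 27.6
eef_pos: [0.632, 0.0768, 0.1369]
tcp_rot: [[-0.0, 0.234, -0.972], [-0.001, -0.972, -0.234], [-1.0, 0.001, 0.001]]
ft_force: [0.0, -0.4, -0.5]
width: 0.0838
```

```bash
python3 -c "
from h import *
p,d=cams.capture('side');cv2.imwrite('pics/s7.png',cv2.resize(p[80:310,180:420],None,fx=2.5,fy=2.5))
go(633.5,77.5,26,-76.5)"
```

```text
at [632.2  76.  137. ] az -76.5 t 27.65 w 84.0 F [-0.4 -0.3 -0.2] q7 -1.66
shift [111.0, -1.3, -1.7] turn [-0.0, 0.0, -0.0]
```

View pics/s7.png

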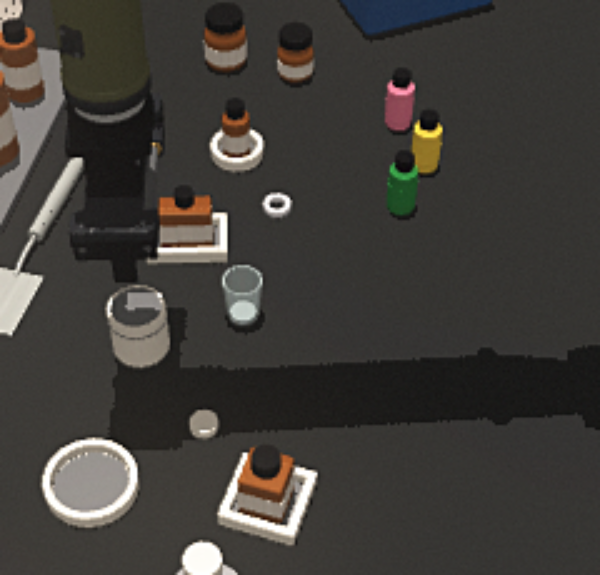

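Flat bottle stands in the oblong nest (crop (187,220)). Lower onto the tub.

Emit:
move_arm:
  increments:
    - [[8, -1, -1], [0, 0, 0]]
    - [[22, -1, -2], [0, 0, 0]]
    - [[38, -1, -2], [0, 0, 0]]
    - [[54, -1, -2], [0, 0, 0]]
    - [[70, -1, -2], [0, 0, 0]]
    - [[86, -1, -2], [0, 0, 0]]
    - [[98, -1, -2], [0, 0, 0]]
    - [[106, -1, -2], [0, 0, 0]]
    - [[110, -1, -2], [0, 0, 0]]
    - [[111, -1, -2], [0, 0, 0]]
    - [[111, -1, -2], [0, 0, 0]]

```text
time_s: 28.75
eef_pos: [0.6343, 0.0787, 0.0267]
tcp_rot: [[0.001, 0.234, -0.972], [0.0, -0.972, -0.234], [-1.0, 0.0, -0.001]]
ft_force: [0.8, 0.7, -0.1]
width: 0.084
```

Emit:
move_arm:
  increments:
    - [[0, 0, 0], [0, 0, 0]]
    - [[0, 0, 0], [0, 0, 0]]
    - [[0, 0, 0], [0, 0, 0]]
    - [[0, 0, 0], [0, 0, 0]]
    - [[0, 0, 0], [0, 0, 0]]
    - [[0, 0, 0], [0, 0, 0]]
  jaw: 48

```text
time_s: 29.35
eef_pos: [0.6343, 0.0781, 0.0266]
tcp_rot: [[0.001, 0.234, -0.972], [-0.001, -0.972, -0.234], [-1.0, 0.001, -0.001]]
ft_force: [0.8, -1.5, 2.4]
width: 0.0615
```

Emit:
move_arm:
  increments:
    - [[-4, 0, 0], [0, 0, 0]]
    - [[-12, 0, 0], [0, 0, 0]]
    - [[-24, 0, 0], [0, 0, 0]]
    - [[-38, 0, 0], [0, 0, 0]]
    - [[-50, 0, 0], [0, 0, 0]]
    - [[-60, 0, 0], [0, 0, 0]]
    - [[-68, 0, 0], [0, 0, 0]]
    - [[-74, 0, 0], [0, 0, 0]]
    - [[-76, 0, 0], [0, 0, 0]]
    - [[-76, 0, 0], [0, 0, 0]]

```text
time_s: 30.35
eef_pos: [0.6339, 0.0785, 0.1023]
tcp_rot: [[0.0, 0.234, -0.972], [-0.0, -0.972, -0.234], [-1.0, 0.0, -0.0]]
ft_force: [0.1, 0.1, -2.0]
width: 0.0609
```

```bash
python3 -c "
from h import *
go(631,260.5,100,-76.5)"
```

```text
at [633.9  78.5 102.3] az -76.5 t 30.35 w 60.9 F [ 0.1  0.1 -2. ] q7 -1.68
shift [2.3, -177.6, -39.8] turn [0.0, -0.0, -0.0]
```

Emit:
move_arm:
  increments:
    - [[0, -6, -1], [0, 0, 0]]
    - [[0, -18, -4], [0, 0, 0]]
    - [[0, -36, -8], [0, 0, 0]]
    - [[0, -58, -13], [0, 0, 0]]
    - [[0, -80, -18], [0, 0, 0]]
    - [[0, -102, -23], [0, 0, 0]]
    - [[0, -124, -28], [0, 0, 0]]
    - [[0, -144, -32], [0, 0, 0]]
    - [[0, -160, -36], [0, 0, 0]]
    - [[1, -171, -38], [0, 0, 0]]
    - [[2, -177, -40], [0, 0, 0]]
    - [[2, -178, -40], [0, 0, 0]]

```text
time_s: 31.55
eef_pos: [0.6309, 0.2616, 0.0998]
tcp_rot: [[-0.001, 0.235, -0.972], [-0.0, -0.972, -0.235], [-1.0, -0.0, 0.001]]
ft_force: [0.4, -0.1, -3.0]
width: 0.0612
```

Emit:
move_arm:
  increments:
    - [[0, 0, 0], [0, 0, 0]]
    - [[0, 0, 0], [0, 0, 0]]

```text
time_s: 31.75
eef_pos: [0.6316, 0.2595, 0.1001]
tcp_rot: [[0.0, 0.232, -0.973], [-0.001, -0.973, -0.232], [-1.0, 0.001, 0.0]]
ft_force: [0.3, 0.4, -2.5]
width: 0.0612
```

```bash
python3 -c "
from h import *
p,d=cams.capture('side');cv2.imwrite('pics/s8.png',cv2.resize(p[140:370,160:400],None,fx=2.5,fy=2.5))
go(631,260.5,33,-76.5)"
```

```text
at [631.6 259.6 100.2] az -76.6 t 31.8 w 60.8 F [ 0.2 -0.7 -2.1] q7 -1.97
shift [67.2, -1.1, 0.4] turn [-0.1, 0.0, -0.1]
```

View pics/s8.png

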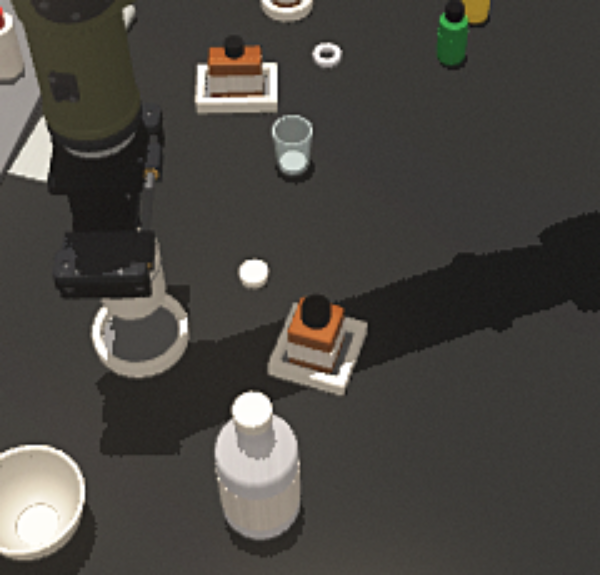

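Emit:
move_arm:
  increments:
    - [[5, -1, 0], [0, 0, 0]]
    - [[15, -1, 0], [0, 0, 0]]
    - [[27, -1, 0], [0, 0, 0]]
    - [[39, -1, 0], [0, 0, 0]]
    - [[49, -1, 0], [0, 0, 0]]
    - [[56, -1, 0], [0, 0, 0]]
    - [[61, -1, 0], [0, 0, 0]]
    - [[64, -1, 0], [0, 0, 0]]
    - [[66, -1, 0], [0, 0, 0]]
    - [[67, -1, 0], [0, 0, 0]]
    - [[67, -1, 0], [0, 0, 0]]

```text
time_s: 32.9
eef_pos: [0.631, 0.262, 0.0335]
tcp_rot: [[0.0, 0.234, -0.972], [0.0, -0.972, -0.234], [-1.0, 0.0, -0.0]]
ft_force: [-1.2, -1.0, -2.3]
width: 0.061
```

Emit:
move_arm:
  increments:
    - [[0.5, 0, 0], [0, 0, 0]]
    - [[1, 0, 0], [0, 0, 0]]
    - [[1, 0, 0], [0, 0, 0]]
    - [[1, 0, 0], [0, 0, 0]]

```text
time_s: 33.3
eef_pos: [0.6309, 0.262, 0.0323]
tcp_rot: [[0.0, 0.234, -0.972], [-0.0, -0.972, -0.234], [-1.0, 0.0, -0.0]]
ft_force: [-0.4, -0.3, -1.8]
width: 0.0618
```

Emit:
move_arm:
  increments:
    - [[0.5, 0, 0], [0, 0, 0]]
    - [[1, 0, 0], [0, 0, 0]]
    - [[1.5, 0, 0], [0, 0, 0]]
    - [[1.5, 0, 0], [0, 0, 0]]

```text
time_s: 33.7
eef_pos: [0.631, 0.262, 0.0316]
tcp_rot: [[0.0, 0.234, -0.972], [-0.0, -0.972, -0.234], [-1.0, 0.0, -0.0]]
ft_force: [-2.6, -1.6, 5.7]
width: 0.0611
```

Floor contact. Release and retreat.

Emit:
move_arm:
  increments:
    - [[0, 0, 0], [0, 0, 0]]
    - [[0, 0, 0], [0, 0, 0]]
    - [[0, 0, 0], [0, 0, 0]]
    - [[0, 0, 0], [0, 0, 0]]
    - [[0, 0, 0], [0, 0, 0]]
  jaw: 84

```text
time_s: 34.2
eef_pos: [0.6308, 0.262, 0.0305]
tcp_rot: [[-0.0, 0.234, -0.972], [-0.0, -0.972, -0.234], [-1.0, -0.0, 0.0]]
ft_force: [-0.5, 0.3, 0.3]
width: 0.0829
```

Emit:
move_arm:
  increments:
    - [[-6, 0, 0], [0, 0, 0]]
    - [[-20, 0, 0], [0, 0, 0]]
    - [[-40, 0, 0], [0, 0, 0]]
    - [[-62, 0, 0], [0, 0, 0]]
    - [[-84, 0, 0], [0, 0, 0]]
    - [[-108, 0, 0], [0, 0, 0]]
    - [[-132, 0, 0], [0, 0, 0]]
    - [[-154, 0, 0], [0, 0, 0]]
    - [[-168, 0, 0], [0, 0, 0]]
    - [[-175, 0, 0], [0, 0, 0]]

```text
time_s: 35.2
eef_pos: [0.6315, 0.2625, 0.2083]
tcp_rot: [[0.003, 0.234, -0.972], [0.001, -0.972, -0.234], [-1.0, -0.0, -0.003]]
ft_force: [-0.2, 0.5, -0.2]
width: 0.0841
```

```bash
python3 -c "
from h import *
go(560,-84,207,-76.5)"
```

```text
at [631.5 262.5 208.3] az -76.5 t 35.2 w 84.1 F [-0.2  0.5 -0.2] q7 -1.94
shift [0.7, 320.2, 150.6] turn [0.0, -0.2, 0.0]
```

Emit:
move_arm:
  increments:
    - [[0, 15, 8], [0, 0, 0]]
    - [[0, 45, 24], [0, 0, 0]]
    - [[0, 80, 42], [0, 0, 0]]
    - [[0, 115, 60], [0, 0, 0]]
    - [[0, 150, 79], [0, 0, 0]]
    - [[0, 185, 97], [0, 0, 0]]
    - [[0, 220, 116], [0, 0, 0]]
    - [[0, 255, 134], [0, 0, 0]]
    - [[0, 290, 153], [0, 0, 0]]
    - [[0, 320, 168], [0, 0, 0]]
    - [[0, 335, 176], [0, 0, 0]]
    - [[0, 340, 179], [0, 0, 0]]

```text
time_s: 36.4
eef_pos: [0.5353, -0.1133, 0.2052]
tcp_rot: [[-0.001, 0.23, -0.973], [-0.001, -0.973, -0.23], [-1.0, 0.0, 0.002]]
ft_force: [0.9, 0.3, 0.1]
width: 0.084
```

Emit:
move_arm:
  increments:
    - [[0, 15, 8], [0, 0, 0]]
    - [[0, 45, 24], [0, 0, 0]]
    - [[0, 80, 42], [0, 0, 0]]
    - [[0, 115, 60], [0, 0, 0]]
    - [[0, 150, 79], [0, 0, 0]]
    - [[0, 180, 95], [0, 0, 0]]
    - [[0, 195, 103], [0, 0, 0]]
    - [[0, 200, 105], [0, 0, 0]]
    - [[0, 200, 105], [0, 0, 0]]

```text
time_s: 37.3
eef_pos: [0.4819, -0.3281, 0.2055]
tcp_rot: [[0.0, 0.235, -0.972], [0.001, -0.972, -0.235], [-1.0, -0.001, -0.0]]
ft_force: [0.5, -0.3, 0.1]
width: 0.0845
```

```bash
python3 - <<'E'
from h import *
im,dt=cams.capture("top");cv2.imwrite("pics/top9.png",im)
p,ds=cams.capture("side");cv2.imwrite("pics/s9.png",p)
C={"top":cloud("top",dt),"side":cloud("side",ds)}
ob=dict(tub=(.631,.2605,.037),vial=(.6037,-.246,.023),sq=(.4573,.242,.036),flat=(.625,-.084,.04),beaker=(.537,.007,.04),tall=(.47,.40,.05))
for k,(x,y,R) in ob.items():
  for n,P in C.items():
    p=P.reshape(-1,3);d=np.hypot(p[:,0]-x,p[:,1]-y)
    p=p[(d<R)&(p[:,2]>(.012 if k in("beaker","tall") else .026))]
    if len(p)<5: print(k,n,"hidden");continue
    (cx,cy),(w,h),a=cv2.minAreaRect((p[:,:2]*1000).astype(np.float32))
    zt=np.percentile(p[:,2],99);t=p[p[:,2]>zt-.006]
    print(f"{k} {n} off {cx-x*1000:.1f} {cy-y*1000:.1f} size {w:.1f} {h:.1f} {a:.1f} ztop {zt*1000:.1f} topoff",np.round((t.min(0)+t.max(0))[:2]*500-np.array([x,y])*1000,1))
s=bot.read_state();print(s["time_s"],s["eef_pos"])
E
```

```text
tub top off -1.0 1.5 size 61.8 60.8 43.1 ztop 75.0 topoff [-1.2  1.4]
tub side off -1.8 3.3 size 61.5 61.9 62.6 ztop 74.5 topoff [-2.5  1.6]
vial top off -1.7 4.1 size 33.1 28.4 41.5 ztop 86.5 topoff [0.1 2.3]
vial side off -2.2 6.2 size 31.3 33.0 11.1 ztop 84.0 topoff [-0.7  4.7]
sq top off 1.1 -0.0 size 44.8 44.7 84.0 ztop 83.7 topoff [ 1.2 -0.6]
sq side off 0.5 2.8 size 45.8 45.3 85.3 ztop 83.4 topoff [1.  2.6]
flat top off -0.1 -0.5 size 60.3 31.1 14.1 ztop 84.5 topoff [ 0.1 -0.9]
flat side off -1.5 1.6 size 60.0 36.6 14.7 ztop 84.9 topoff [-1.   0.3]
beaker top off 0.2 0.3 size 41.5 42.0 64.8 ztop 58.0 topoff [0.1 0.2]
beaker side off -1.2 1.7 size 41.6 44.1 40.2 ztop 57.7 topoff [-1.7  1. ]
tall top off 1.0 1.3 size 62.3 70.1 69.6 ztop 171.3 topoff [2.2 5.8]
tall side off 0.2 12.9 size 70.0 60.8 19.6 ztop 171.6 topoff [2.2 7.5]
37.4 [ 0.48243569 -0.32681865  0.20577813]
```

View pics/top9.png

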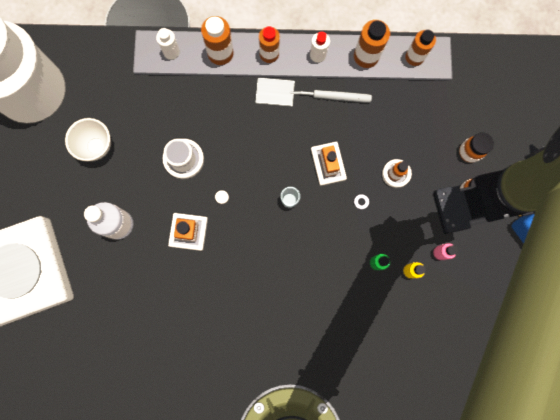

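View pics/s9.png

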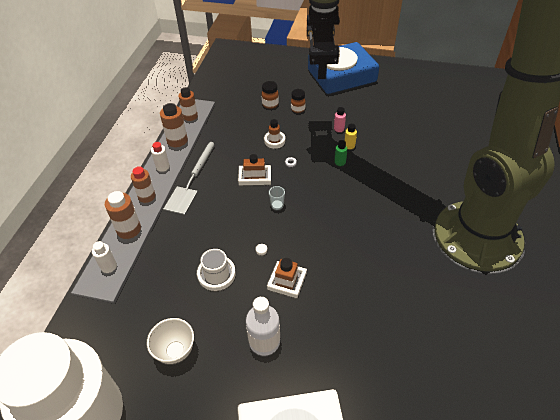

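All four stand in their nests. In the top picture the tub is at (183,157), the square bottle (187,230), the flat bottle (329,161) and the vial (398,171). Each top has risen about 5 mm, which is the well floor height, and each offset is under 7 mm. The beaker and tall bottle have not moved. Handing in.

```bash
python3 -c "
from station import bot
print(bot.hand_in())"
```

```text
the job is handed in; nothing more can be done
None
```

I placed all four containers in their matching nests and handed the job in at about 37 s of the 104 s allowed. The hand-in gave no verdict. I lowered each container until the wrist force showed it touching the well floor, then released it.

My last checks, from both cameras:
- **Fully down:** the container tops measure about 5 to 6 mm higher than on the bench (single readings range from 4.6 to 6.2 mm), which matches the 5 mm well floor.
- **Centred:** offsets from the nest centres are about 1–2 mm for the flat bottle, 1–3 mm for the square bottle and 2–4 mm for the tub. The limit is 14 mm.
- **Upright:** all four look upright in the last pictures; I did not measure tilt.
- **Bystanders:** the beaker reads within 2 mm of where it started. The tall bottle is at the same pixel in the top picture as at the start.
- **Disagreement:** the two cameras differ by about 2–3 mm throughout. The vial's offset reads 2 to 6.5 mm, depending on camera and method, because only part of it is visible.

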